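Cradle the lens barrel and hold the curing lamp over it

TASK

Lay the freshly glued lens barrel in the gap between the two steel rollers of the cradle, along the rollers and centred on their length, and let go of it. Then draw the pen-shaped curing lamp out of its sloping holder, turn it upright with its nose straight down, and hold it over the middle of the barrel, nose about 3 cm above the barrel and touching nothing: finish while still holding it there, with the barrel resting in the cradle. Leave the other things on the bench where they are.

Things in the scene. Friction and masses are not known exactly. Their poses are not given: they have to be found in the camera images.
- barrel: Lens barrel: ribbed aluminium cylinder, 28 mm diameter, 56 mm long, 80 to 150 g, flat ends with glass in them. Origin at its centre, x axis along the cylinder (it may roll about it). At the start it lies level on the parts rest, centre 21 mm above the table; its ends overhang the rods under it, so it can be pinched by its ends or across its diameter.
- rest: Parts rest, fixed: rubber plate 85 mm (x) by 62 mm (y), 3 mm thick, with two grey rods, 6 mm diameter, 38 mm long along x at y = +-8 mm, tops 9 mm above the table. The barrel lies along x on and between the rods. Origin on the table under its centre, z up.
- cradle: Roller cradle, fixed: dark steel base 42 mm (x) by 110 mm (y), 10 mm thick; two parallel steel rollers (they do not turn) along x, 24 mm diameter, 36 mm long, axes at y = +-17 mm, 24 mm above the table, 10 mm gap between them; slim posts at the roller ends reach x = +-21.5 mm and 32 mm height. Origin on the table under its centre, z up.
- cradle_saddle (a point): Where the centre of the barrel comes to lie when it rests in the gap of the two rollers: over the cradle's centre, 44 mm above the table (barrel top then 58 mm above the table). Axes as the cradle's: x along the rollers, z up.
- holder: Lamp holder, fixed: dark steel base 110 mm (x) by 70 mm (y), 12 mm thick; aluminium tube (31 mm outside, 24 mm bore, 44 mm long, open both ends) sloping 35 degrees from vertical, mouth up and towards the holder's -x. Tube axis in its frame: from (30, 0, 40) mm at the lower end to (5, 0, 76) mm at the mouth. Origin on the table under the base's centre, z up.
- lamp: Black pen-shaped curing lamp, 130 mm long, 75 to 150 g. Origin at the nose tip, z axis along the lamp from nose to tail. From the nose: taper to 18 mm; 21 mm diameter to 56 mm; metal collar of 32 mm diameter to 62 mm; straight grip of 22 mm diameter to the tail. It starts in the holder's tube, collar on the mouth, sloping about 40 degrees from vertical, tail towards the holder's -x.
- lamp_grip (a point): Good place to grip the lamp, near its centre of mass (79 mm from the nose): on its axis, 98 mm from the nose tip, 36 mm beyond the collar, 32 mm from the tail. Axes as the lamp's. The lamp has 1.5 mm play all round in the tube; drawn 60 mm along its axis it is clear of the tube.
- jar: Bystander, to be left alone: small lidded flux jar, 38 mm across, 40 mm tall. Origin at the middle of its underside.
- spool: Bystander, to be left alone: steel wire spool standing on end, 44 mm across, 34 mm tall. Origin at the middle of its underside.
- driver: Bystander, to be left alone: screwdriver lying on the table, 150 mm long. Origin at the middle of its underside.
- dish: Bystander, to be left alone: white ceramic dish, 70 mm across, 22 mm tall. Origin at the middle of its underside.
- tweezers: Bystander, to be left alone: steel tweezers lying flat, 110 mm long, 5 mm tall. Origin at the middle of its underside.
- cup: Bystander, to be left alone: white plastic cup, 70 mm across, 90 mm tall. Origin at the middle of its underside.
Mind the look-alikes: they are no part of the job. What is shaped like the barrel but pink, purple or red is not meant.

How it is judged (in metres and radians):
On the way, in this order (a step that is already met when the one before it is completed fails the run):
1. the barrel rests in the gap between the rollers, centred, let go, the lamp still in its holder (x of barrel in the frame of cradle_saddle between -0.012 and 0.012 m and y of barrel in the frame of cradle_saddle between -0.004 and 0.004 m and z of barrel in the frame of cradle_saddle between -0.004 and 0.003 m and angle between the x axis of barrel and the x axis of cradle, either way round below 0.12 rad and contact force between barrel and the fingers below 0.1 N and contact force between barrel and cradle above 0.2 N and linear speed of barrel below 0.02 m/s and distance of lamp from where it was at the start of the episode below 0.02 m), for 0.3 s.
2. the lamp is out of its holder, in the gripper, its nose well above the holder (contact force between lamp and holder below 0.1 N and contact force between lamp and barrel below 0.1 N and contact force between lamp and cradle below 0.1 N and contact force between lamp and rest below 0.1 N and contact force between lamp and the fingers above 1 N and height (world z) of lamp above 0.06 m), for 0.1 s.
At the end, for the whole second after the job is handed in: Barrel untouched in the roller gap (within 12 mm along, 4 mm across, 7 degrees). Gripper holds the lamp still, touching nothing else, nose down within 11 degrees of upright, nose within 18 mm sideways of the barrel's middle and 12 to 55 mm above its top (x of barrel in the frame of cradle_saddle between -0.012 and 0.012 m and y of barrel in the frame of cradle_saddle between -0.004 and 0.004 m and z of barrel in the frame of cradle_saddle between -0.004 and 0.003 m and angle between the x axis of barrel and the x axis of cradle, either way round below 0.12 rad and contact force between barrel and the fingers below 0.1 N and contact force between barrel and cradle above 0.2 N and linear speed of barrel below 0.02 m/s and contact force between lamp and holder below 0.1 N and contact force between lamp and barrel below 0.1 N and contact force between lamp and cradle below 0.1 N and contact force between lamp and rest below 0.1 N and contact force between lamp and the fingers above 1 N and angle between lamp's own z axis and vertical below 0.2 rad and horizontal distance between lamp and barrel below 0.018 m and z of lamp in the frame of cradle_saddle between 0.026 and 0.069 m and linear speed of lamp below 0.03 m/s and angular speed of lamp below 0.3 rad/s); the arm keeps its last pose, push and grip.
It fails at once if a bystander is pushed more than 25 mm (distance of any of jar, spool, driver, dish, tweezers, cup from where it was at the start of the episode above 0.025 m).
It also fails if it takes over 54 s, if anything falls off the work surface, if the arm or the gripper's body presses on something with over 40 N, if the wrist force passes 120 N, or if a joint passes its speed limit or range.

ROBOT

A 7-joint arm with a two-finger parallel gripper is mounted at the origin on the work surface. World frame = base frame: x ahead of the robot, y to its left, z up, the work surface at z = 0. Lengths are in mm, angles in rad, forces in N, time in s.
With the tool pointing down it reaches from about 400 to 875 mm from the base axis. Payload 4.4 kg.
Tool frame: the origin (TCP) lies on the centre line of the jaws, within the pads' length; the fingertips stand 14 mm ahead of it and the grasp point (between the pads) lies 5 mm behind it (tips_ahead is the distance from the TCP to the fingertips, in mm); z points along the fingers, y is the line along which they close (so a half turn about z gives the same grasp; the last joint's range is limited). The gripper opens to 85 mm and grips with 20 to 120 N. Pads are 22 mm wide; open, the fingers measure 114 mm over their backs; the gripper's body (76 mm by 85 mm) begins 54 mm behind the grasp point. The pads swing forward as they close: fully open they stand 13 mm farther back than shut.
Start: joints at [-1.31, 0.628, 0.038, 1.517, -0.027, 0.996, -0.02], TCP at [208.636, 615.621, 245.313] pointing down, gripper open.
Joint ranges: [-3.06, 3.06], [-0.37, 2.12], [-1.25, 1.32], [0.18, 2.47], [-1.1, 4.24], [0.23, 1.98], [-2.94, 2.94]. Speed limits (rad/s): [2.57, 2.57, 3.14, 3.14, 3.14, 3.14, 3.14].

INTERFACE

Orientations are given as [roll, pitch, yaw] about the fixed x, y, z axes, in that order (R = Rz(yaw) Ry(pitch) Rx(roll)).
In Python, from cell import * gives the robot as it stands.
- The arm moves only by the tool move_arm, never from a script. Its argument "rows" is text: rows parted by semicolons, each of 7 numbers parted by spaces: the shift along the tool's x, y, z scaled (see below), then the turn, a rotation vector about the tool's x, y, z scaled (see below), then the closure, from -1 (fully open) to 1 (shut). A call has 1 to 12 rows; each row is the pose to reach, as a shift and turn from the pose commanded when the call began, along the tool's axes at that moment; what a row does not reach only later rows make up. The controller multiplies each number of a shift by 0.3 m and each number of a turn by pi/2 rad. A row lasts 1/12 s, in which the tool goes at most 41.7 mm and 7.16 degrees, less where a joint would pass 70% of its speed; a pose out of reach is approached as far as the arm can. A call with a number of a shift or a turn outside -1 to 1 is refused whole. A call with a gripper value outside its range is refused whole. The fingers move at their own pace and stop on an object; the grip force is fixed at half the most. Time passes only in rows, so rows that repeat a pose let the fingers close. It gives the time, the measured TCP pose, the force, the opening and the grip force at its end, in the units of the state.
- read_state(): the state, without advancing time (a new reading comes with each control period).
- get_image(name): name is "scene" or "top"; returns a dict with "img" (384x512x3 uint8, red, green, blue), "vfov" (degrees; the focal length in pixels is half the picture's height over the tangent of half this angle, whatever the lens; pixels are square), "cx", "cy" (the principal point, pixels), "extrinsics" (4x4, takes a point from camera to world coordinates). Camera axes: x right, y up, looking along -z (the intrinsics and any distortion apply to the point x, -y, -z); pixel columns grow to the right and rows downward; lengths in mm; the calibration is good to about 2 mm. A picture is of the moment at which its call begins. There is no depth.
- finish_job(): hands the job in; it is judged then, once.
The state is a dict: "clock": time; "qpos": joint angles; "qd": joint speeds; "tau": joint torques, N m; "eef_pos": TCP position; "tool_rot": TCP orientation; "force": force on the tool from outside, world axes, zero at the start; "torque": the same for the moment, N m; "width": finger opening in mm; "gripper_force": force on a finger pad.
Only numpy, scipy, OpenCV 4.12 (cv2) and the standard library are available. Lean on these libraries where they do the work, as an engineer would, in place of code of your own. Each camera call takes 0.05 s, during which the arm holds its last target. There are 200 camera calls.

## Working session

There is one attempt and no reset: what is moved stays moved. The work goes in short steps, Python scripts to look and compute and a tool call to move; the robot and the scene stay as the last step left them, time stands still between calls to the robot, and variables do not carry over. Pictures are saved under pics/ and viewed, at most 10 in all, crops included, and the job is handed in when it is done.

Besides the shell and the picture viewer there is one more tool, called after "Request:" as name(argument=value, ...), one argument or row to a line, values as JSON. move_arm: Moves the arm, as the interface text tells. Its arguments: {"type":"object","properties":{"rows":{"type":"string"}},"required":["rows"]}

```bash
mkdir -p pics; ls; python3 - <<'E'
from cell import *
import cv2
s=read_state();print({k:s[k] for k in('clock','eef_pos','tool_rot','width','force')})
for n in('scene','top'):
    d=get_image(n);cv2.imwrite(f'pics/{n}0.png',d['img'][:,:,::-1]);print(n,{k:v for k,v in d.items() if k!='img'})
E
```

```text
pics
{'clock': 0.0, 'eef_pos': array([208.42831654, 615.04522091, 244.39568375]), 'tool_rot': array([-3.13969815e+00, -4.62429837e-05,  2.81477587e+00]), 'width': 85.60603464148528, 'force': array([-0.08817757, -0.94879435, -0.13824576])}
scene {'vfov': 49.56047606855091, 'cx': 256.41257494851664, 'cy': 195.88903114716075, 'extrinsics': array([[ 2.56302306e-01, -5.50757289e-01,  7.94339686e-01,
         1.50636851e+03],
       [ 9.66593007e-01,  1.48301169e-01, -2.09056742e-01,
        -1.44757466e+02],
       [-2.66197948e-03,  8.21384911e-01,  5.70368076e-01,
         7.48581546e+02],
       [ 0.00000000e+00,  0.00000000e+00,  0.00000000e+00,
         1.00000000e+00]])}
top {'vfov': 57.53839182463622, 'cx': 256.3568329310452, 'cy': 190.03274298273985, 'extrinsics': array([[ 1.08907539e-02,  9.93339071e-01, -1.14712164e-01,
         4.98649016e+02],
       [-9.99940561e-01,  1.08779219e-02, -7.37862067e-04,
         1.23791376e+02],
       [ 5.14882738e-04,  1.14713382e-01,  9.93398498e-01,
         9.44981880e+02],
       [ 0.00000000e+00,  0.00000000e+00,  0.00000000e+00,
         1.00000000e+00]])}
```

View pics/scene0.png

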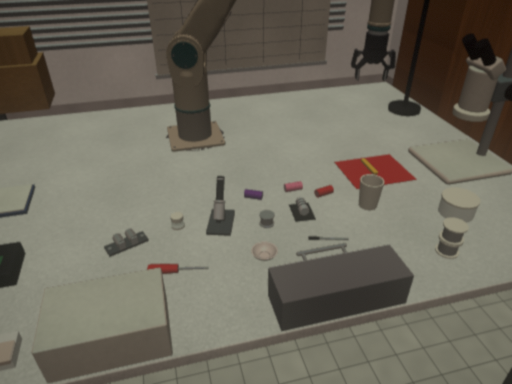

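View pics/top0.png

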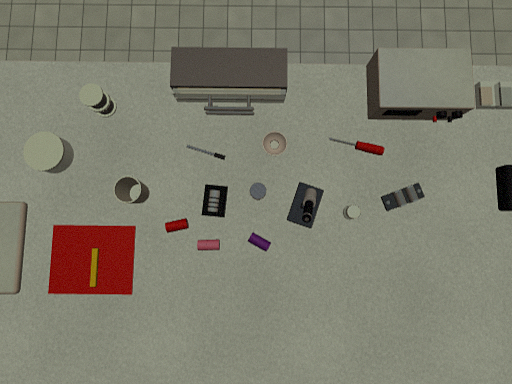

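```bash
cat > m.py <<'E'
import cv2,numpy as np
def montage(spec,out,S=64,k=4):
    # spec: rows of (img,x0,y0)
    R=[]
    for row in spec:
        r=[]
        for im,x0,y0 in row:
            c=cv2.resize(im[y0:y0+S,x0:x0+S,::-1],None,fx=k,fy=k,interpolation=cv2.INTER_CUBIC)
            c=cv2.convertScaleAbs(c,alpha=1.5)
            for t in range(0,S,10):
                cv2.line(c,(t*k,0),(t*k,5),(0,255,255),1);cv2.line(c,(0,t*k),(5,t*k),(0,255,255),1)
                cv2.putText(c,str(x0+t),(t*k+1,14),0,.3,(0,255,0));cv2.putText(c,str(y0+t),(7,t*k+4),0,.3,(0,255,0))
            c[:,-1]=255;c[-1]=255
            r.append(c)
        R.append(np.hstack(r))
    cv2.imwrite(out,np.vstack(R))
def cam(d):
    f=d['img'].shape[0]/2/np.tan(np.radians(d['vfov']/2));E=np.array(d['extrinsics']);return f,d['cx'],d['cy'],E
def ray(d,u,v):
    f,cx,cy,E=cam(d);r=E[:3,:3]@np.array([(u-cx)/f,-(v-cy)/f,-1]);return E[:3,3],r/np.linalg.norm(r)
def atz(d,u,v,z):
    o,r=ray(d,u,v);return o+r*(z-o[2])/r[2]
def proj(d,p):
    f,cx,cy,E=cam(d);q=E[:3,:3].T@(np.asarray(p,float)-E[:3,3]);return np.array([cx+f*q[0]/-q[2],cy-f*q[1]/-q[2]])
def tri(d1,p1,d2,p2):
    o1,r1=ray(d1,*p1);o2,r2=ray(d2,*p2)
    A=np.stack([r1,-r2],1);t=np.linalg.lstsq(A,o2-o1,rcond=None)[0]
    a,b=o1+t[0]*r1,o2+t[1]*r2;return (a+b)/2,np.linalg.norm(a-b)
E
python3 - <<'E'
from cell import *
from m import *
T=get_image('top')
S=get_image('scene')
import pickle;pickle.dump((T,S),open('d0.pkl','wb'))
t,s=T['img'],S['img']
montage([[(t,183,170),(t,373,165),(t,275,172)],[(s,272,178),(s,96,210),(s,190,175)]],'pics/mont0.png')
E
```

```text
(no output)
```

View pics/mont0.png

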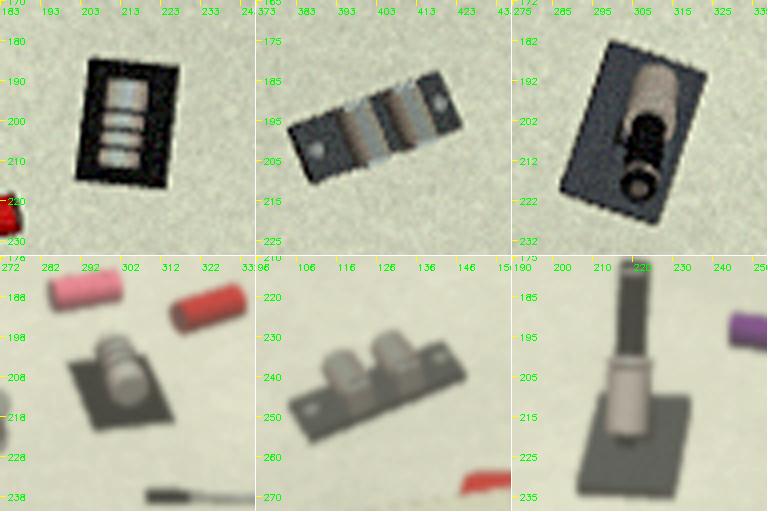

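```bash
cat > fit.py <<'E'
from m import *
import pickle
from scipy.optimize import least_squares
T,S=pickle.load(open('d0.pkl','rb'))
D={'rest':(85,62,3,(183,170),[(90,58),(180,67),(166,188),(75,180)],(272,178),[(174,166),(95,175),(68,108),(148,100)]),
'cradle':(42,110,10,(373,165),[(31,128),(182,71),(207,128),(57,184)],(96,210),[(210,122),(56,186),(32,149),(184,87)]),
'holder':(110,70,12,(275,172),[(100,40),(195,73),(145,225),(47,190)],(190,175),[(160,242),(66,237),(90,140),(179,142)])}
P={}
for n,(a,b,z,ot,ct,os_,cs) in D.items():
    ct=np.array(ct)/4-.375+ot;cs=np.array(cs)/4-.375+os_
    L=np.array([(1,1),(1,-1),(-1,-1),(-1,1)])*[a/2,b/2]
    def res(p,cams=(0,1)):
        c,s=np.cos(p[2]),np.sin(p[2]);r=[]
        for l,t,q in zip(L,ct,cs):
            w=[p[0]+c*l[0]-s*l[1],p[1]+s*l[0]+c*l[1],p[3]]
            if 0 in cams:r+=list(proj(T,w)-t)
            if 1 in cams:r+=list(proj(S,w)-q)
        return np.array(r)
    x0=[*atz(T,*ct.mean(0),z)[:2],0,z]
    for cams in((0,1),(0,),(1,)):
        if len(cams)==1: f=lambda p:res([*p,z],cams);o=least_squares(f,x0[:3])
        else:o=least_squares(res,x0)
        print(n,cams,np.round(o.x,3),'rms',np.sqrt(np.mean(o.fun**2)).round(2))
        if len(cams)==2:P[n]=o.x
pickle.dump(P,open('P.pkl','wb'))
def W(n,l):
    p=P[n];c,s=np.cos(p[2]),np.sin(p[2]);return np.array([p[0]+c*l[0]-s*l[1],p[1]+s*l[0]+c*l[1],l[2]])
if __name__=='__main__':
    # checks
    q=lambda c,o:np.array(c)/4-.375+o
    print('barrel ends top pred',[(proj(T,W('rest',(x,0,35)))-(183,170)+.375)*4 for x in(28,-28)],'scene +x end face centre',(proj(S,W('rest',(28,0,21)))-(272,178)+.375)*4)
    print('tail tri',tri(T,q((126,186),(275,172)),S,q((120,4),(190,175))))
    for th in(35,40):
        a=np.radians(th);h=W('holder',(5-68*np.sin(a),0,76+68*np.cos(a)));print(th,h,(proj(T,h)-(275,172)+.375)*4,(proj(S,h)-(190,175)+.375)*4)
    print('mouth scene',(proj(S,W('holder',(5,0,76)))-(190,175)+.375)*4)
    for y in(17,-17):
        print('roller top', [(proj(T,W('cradle',(x,y,36)))-(373,165)+.375)*4 for x in(18,-18)])
E
python3 fit.py
```

```text
rest (0, 1) [ 5.78664e+02  2.38546e+02 -9.60000e-02 -5.11000e-01] rms 0.42
rest (0,) [ 5.78117e+02  2.37105e+02 -9.00000e-02] rms 0.31
rest (1,) [ 5.82929e+02  2.38134e+02 -1.08000e-01] rms 0.33
cradle (0, 1) [ 5.94091e+02 -2.69871e+02  3.72000e-01  3.60700e+00] rms 0.42
cradle (0,) [ 5.93354e+02 -2.68203e+02  3.69000e-01] rms 0.21
cradle (1,) [ 6.02413e+02 -2.67796e+02  3.82000e-01] rms 0.49
holder (0, 1) [ 5.69606e+02 -6.17500e+00 -3.30000e-01  4.75000e+00] rms 0.55
holder (0,) [ 5.68917e+02 -6.19700e+00 -3.31000e-01] rms 0.45
holder (1,) [ 5.78872e+02 -6.35600e+00 -3.30000e-01] rms 0.61
barrel ends top pred [array([124.97357955,  75.52836015]), array([114.57047361, 160.49984289])] scene +x end face centre [130.64387735 135.77041475]
tail tri (array([527.96871086,   7.70867502, 133.71439184]), np.float64(1.6532782270442181))
35 [537.4398361    4.85002594 131.70233901] [131.74355321 170.16079765] [119.8259598   14.14637991]
40 [532.98775162   6.3760555  128.09102213] [128.26620375 178.06547759] [121.07136813  14.92180983]
mouth scene [116.02205076 112.21000558]
roller top [array([103.60386663, 106.20361536]), array([125.55114882, 157.58812108])]
roller top [array([151.2909504 ,  87.97202226]), array([173.40623745, 139.20090237])]
```

Candidates in top view: grey ribbed barrel on the black rest (214,200) fits. The red (177,225), pink (208,245) and purple (259,242) look-alikes are rejected. The crop shows the grey silver-banded cylinder on the plate, the cradle at (403,197) and the holder and lamp at (306,205).

```bash
sed -i '/__main__/,$d' fit.py; cat > fit2.py <<'E'
import io,contextlib
with contextlib.redirect_stdout(io.StringIO()):
    from fit import *
# silhouette model: outer corner of box (z=0 or top, whichever projects farther out)
for n,(a,b,z,ot,ct,os_,cs) in D.items():
    ct=np.array(ct)/4-.375+ot;cs=np.array(cs)/4-.375+os_
    L=np.array([(1,1),(1,-1),(-1,-1),(-1,1)])*[a/2,b/2]
    def res(p,cams):
        c,s=np.cos(p[2]),np.sin(p[2]);r=[]
        for i,(d,q) in enumerate(((T,ct),(S,cs))):
            if i not in cams: continue
            m=proj(d,[p[0],p[1],z/2])
            for l,t in zip(L,q):
                v=[proj(d,[p[0]+c*l[0]-s*l[1],p[1]+s*l[0]+c*l[1],h]) for h in(0,z)]
                r+=list(max(v,key=lambda w:np.linalg.norm(w-m))-t)
        return np.array(r)
    for cams in((0,1),(0,),(1,)):
        o=least_squares(lambda p:res(p,cams),[*P[n][:2],P[n][2]],diff_step=1e-4);print(n,cams,o.x.round(3),np.sqrt(np.mean(o.fun**2)).round(2))
E
cat > mv.py <<'E'
from cell import *
import numpy as np
from scipy.spatial.transform import Rotation as Ro
def down(yaw_y): # tool down, tool y axis at world angle yaw_y
    y=np.array([np.cos(yaw_y),np.sin(yaw_y),0]);z=np.array([0,0,-1.]);return Ro.from_matrix(np.stack([np.cross(y,z),y,z],1))
def plan(p,R):
    s=read_state();R0=Ro.from_euler('xyz',s['tool_rot'])
    print('at',s['eef_pos'].round(1),s['clock'],'q',np.round(s['qpos'],2));print('row',(R0.inv().apply(np.array(p)-s['eef_pos'])/300).round(3),((R0.inv()*R).as_rotvec()/(np.pi/2)).round(3))
E
python3 fit2.py; python3 - <<'E'
from mv import *
plan([578,237,150],down(-.093))
E
```

```text
rest (0, 1) [ 5.79034e+02  2.38147e+02 -9.50000e-02] 0.56
rest (0,) [ 5.78144e+02  2.37173e+02 -9.10000e-02] 0.32
rest (1,) [ 5.80958e+02  2.38952e+02 -1.04000e-01] 0.48
cradle (0, 1) [ 5.94396e+02 -2.69408e+02  3.79000e-01] 0.76
cradle (0,) [ 5.93763e+02 -2.70019e+02  3.75000e-01] 0.53
cradle (1,) [ 5.96159e+02 -2.68647e+02  3.88000e-01] 0.83
holder (0, 1) [ 5.69482e+02 -5.80100e+00 -3.33000e-01] 0.82
holder (0,) [ 5.6901e+02 -6.4450e+00 -3.3000e-01] 0.51
holder (1,) [ 5.70727e+02 -5.14100e+00 -3.38000e-01] 0.97
at [208.5 615.3 244.7] 0.2 q [-1.31  0.63  0.04  1.52 -0.03  1.   -0.02]
row [-1.571 -0.799  0.317] [-0.001  0.     0.851]
```

Request:
move_arm(
  rows="-.8 -.4 .1 0 0 .43 -1;-.8 -.4 .1 0 0 .43 -1;-.8 -.4 .1 0 0 .43 -1;-.8 -.4 .1 0 0 .43 -1;-.8 -.4 .1 0 0 .43 -1;-.8 -.4 .1 0 0 .43 -1;-.8 -.4 .1 0 0 .43 -1;-.8 -.4 .1 0 0 .43 -1;-.8 -.4 .1 0 0 .43 -1;-.8 -.4 .1 0 0 .43 -1",
)

```text
clock: 1.03
eef_pos: [396.5, 426.0, 215.2]
tool_rot: [-3.141, -0.001, 2.141]
force: [0.4, 0.7, -0.2]
width: 85.4
gripper_force: 0.0
```

```bash
python3 - <<'E'
from mv import *
plan([578.5,237.7,130],down(-.094))
E
```

```text
at [396.5 426.  215.2] 1.0333 q [-1.01  0.57  0.21  1.75 -0.16  0.83 -0.15]
row [-0.856  0.172  0.283] [-0.001 -0.001  0.423]
```

Request:
move_arm(
  rows="-.856 .172 .283 0 0 .423 -1;-.856 .172 .283 0 0 .423 -1;-.856 .172 .283 0 0 .423 -1;-.856 .172 .283 0 0 .423 -1;-.856 .172 .283 0 0 .423 -1;-.856 .172 .283 0 0 .423 -1;-.856 .172 .283 0 0 .423 -1;-.856 .172 .283 0 0 .423 -1;-.856 .172 .283 0 0 .423 -1;-.856 .172 .283 0 0 .423 -1;-.856 .172 .283 0 0 .423 -1;-.856 .172 .283 0 0 .423 -1",
)

```text
clock: 2.03
eef_pos: [578.1, 238.9, 130.8]
tool_rot: [-3.141, -0.002, 1.478]
force: [-1.4, -0.2, 0.7]
width: 85.2
gripper_force: 0.0
```

```bash
python3 - <<'E'
from mv import *
from m import *
plan([578.5,237.7,21],down(-.094))
S=get_image('scene');T=get_image('top')
montage([[(S['img'],240,150),(T['img'],163,150)]],'pics/pre.png',S=100,k=4)
E
```

```text
at [578.1 238.9 130.8] 2.0333 q [-0.63  0.75  0.33  1.7  -0.34  0.75 -0.23]
row [-0.004  0.002  0.366] [-0.    -0.001  0.001]
```

View pics/pre.png

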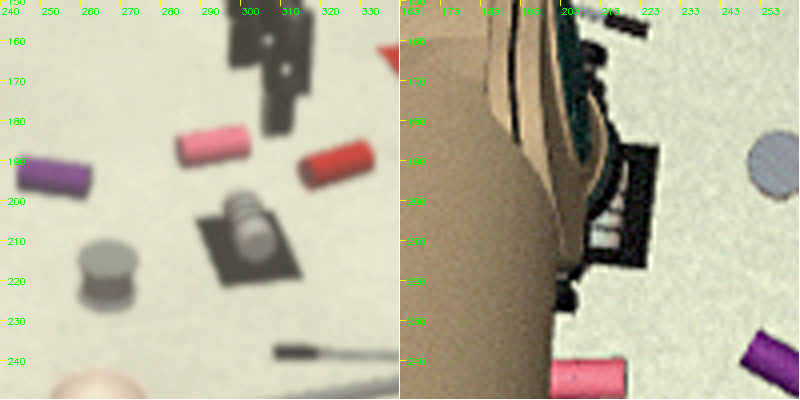

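Request:
move_arm(
  rows="-.004 .002 .1 0 0 0 -1;-.004 .002 .18 0 0 0 -1;-.004 .002 .26 0 0 0 -1;-.004 .002 .3 0 0 0 -1;-.004 .002 .33 0 0 0 -1;-.004 .002 .36 0 0 0 -1;-.004 .002 .367 0 0 0 -1;-.004 .002 .367 0 0 0 -1;-.004 .002 .367 0 0 0 -1",
)

```text
clock: 2.88
eef_pos: [580.3, 235.3, 21.1]
tool_rot: [3.14, -0.001, 1.475]
force: [0.8, 0.3, 0.4]
width: 85.5
gripper_force: 0.0
```

Request:
move_arm(
  rows="0 0 0 0 0 0 0;0 0 0 0 0 0 .1;0 0 0 0 0 0 .2;0 0 0 0 0 0 .3;0 0 0 0 0 0 .4;0 0 0 0 0 0 .6;0 0 0 0 0 0 .8;0 0 0 0 0 0 1;0 0 0 0 0 0 1;0 0 0 0 0 0 1;0 0 0 0 0 0 1;0 0 0 0 0 0 1",
)

```text
clock: 3.88
eef_pos: [580.1, 235.3, 21.4]
tool_rot: [3.141, -0.001, 1.475]
force: [-1.7, -0.5, 6.1]
width: 54.9
gripper_force: 63.1
```

Request:
move_arm(
  rows="0 0 -.03 0 0 0 1;0 0 -.1 0 0 0 1;0 0 -.2 0 0 0 1;0 0 -.3 0 0 0 1;0 0 -.4 0 0 0 1;0 0 -.5 0 0 0 1;0 0 -.6 0 0 0 1;0 0 -.6 0 0 0 1;0 0 -.6 0 0 0 1;0 0 -.6 0 0 0 1",
)

```text
clock: 4.72
eef_pos: [578.9, 235.0, 200.1]
tool_rot: [-3.141, 0.0, 1.475]
force: [0.3, 0.5, -1.0]
width: 54.9
gripper_force: 63.5
```

```bash
python3 - <<'E'
from mv import *
from m import *
plan([590,0,200],down(.14));plan([594.2,-269,150],down(.376))
s=read_state();print(s['width'],s['gripper_force'],s['force'])
S=get_image('scene');T=get_image('top')
p=s['eef_pos']
c=proj(S,p).astype(int);print(c)
montage([[(S['img'],int(c[0])-50,int(c[1])-50),(S['img'],250,170)]],'pics/lift.png',S=100,k=4)
E
```

```text
at [578.9 235.  200.1] 4.7167 q [-0.66  0.67  0.38  1.65 -0.3   0.88 -0.26]
row [-0.776  0.112  0.   ] [-0.001 -0.    -0.15 ]
at [578.9 235.  200.1] 4.7167 q [-0.66  0.67  0.38  1.65 -0.3   0.88 -0.26]
row [-1.668  0.212  0.167] [-0.001 -0.    -0.3  ]
54.8723204696076 63.51870775222778 [ 0.33773772  0.51255118 -1.04675121]
[304 152]
```

View pics/lift.png

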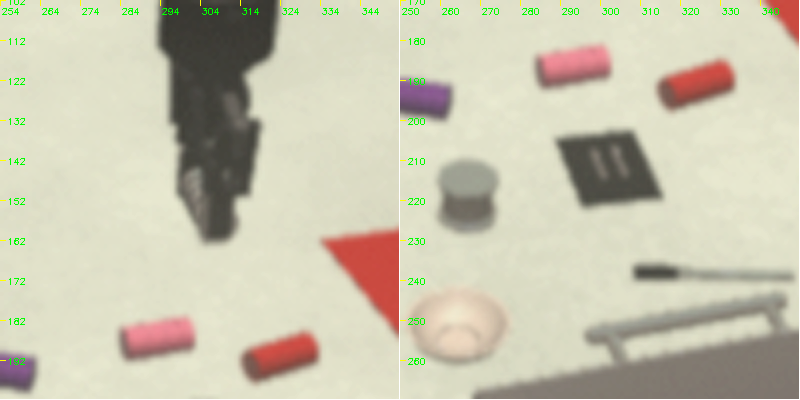

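Request:
move_arm(
  rows="-.776 .112 0 0 0 -.15 1;-.776 .112 0 0 0 -.15 1;-.776 .112 0 0 0 -.15 1;-.776 .112 0 0 0 -.15 1;-.776 .112 0 0 0 -.15 1;-.776 .112 0 0 0 -.15 1;-.776 .112 0 0 0 -.15 1;-.776 .112 0 0 0 -.15 1;-.776 .112 0 0 0 -.15 1;-.776 .112 0 0 0 -.15 1",
)

```text
clock: 5.65
eef_pos: [590.4, 2.2, 199.4]
tool_rot: [-3.14, -0.001, 1.713]
force: [0.3, 1.5, -0.2]
width: 54.7
gripper_force: 63.4
```

```bash
python3 - <<'E'
from mv import *
plan([594.2,-269,150],down(.376))
E
```

```text
at [590.4   2.2 199.4] 5.65 q [-0.23  0.61  0.29  1.74 -0.23  0.82  0.31]
row [-0.897 -0.115  0.164] [-0.001 -0.001 -0.149]
```

Request:
move_arm(
  rows="-.897 -.115 0 0 0 -.149 1;-.897 -.115 0 0 0 -.149 1;-.897 -.115 0 0 0 -.149 1;-.897 -.115 0 0 0 -.149 1;-.897 -.115 0 0 0 -.149 1;-.897 -.115 0 0 0 -.149 1;-.897 -.115 .16 0 0 -.149 1;-.897 -.115 .16 0 0 -.149 1;-.897 -.115 .16 0 0 -.149 1;-.897 -.115 .16 0 0 -.149 1;-.897 -.115 .16 0 0 -.149 1;-.897 -.115 .16 0 0 -.149 1",
)

```text
clock: 6.65
eef_pos: [595.9, -268.9, 153.8]
tool_rot: [3.139, 0.001, 1.948]
force: [0.8, -0.3, -0.1]
width: 54.9
gripper_force: 63.7
```

Request:
move_arm(
  rows="0 0 0 0 0 0 1;0 0 0 0 0 0 1;0 0 0 0 0 0 1",
)

```text
clock: 6.9
eef_pos: [594.6, -270.7, 153.1]
tool_rot: [3.141, 0.001, 1.945]
force: [0.9, 0.2, -0.8]
width: 54.7
gripper_force: 63.7
```

```bash
python3 - <<'E'
from mv import *
from m import *
plan([594.2,-269,60],down(.376))
p=np.array([594.2,-269,44])
S=get_image('scene');T=get_image('top')
for d in(S,T):print(proj(d,p),proj(d,read_state()['eef_pos']))
montage([[(S['img'],80,165),(T['img'],350,155)]],'pics/precr.png',S=100,k=4)
E
```

```text
at [ 594.6 -270.7  153.1] 6.9 q [ 0.27  0.74  0.19  1.6  -0.18  0.82  0.91]
row [0.006 0.001 0.31 ] [ 0.001  0.    -0.001]
[123.37763346 231.7073852 ] [114.49400036 198.22186473]
[408.22688485 194.94118472] [429.67737053 190.12214286]
```

View pics/precr.png

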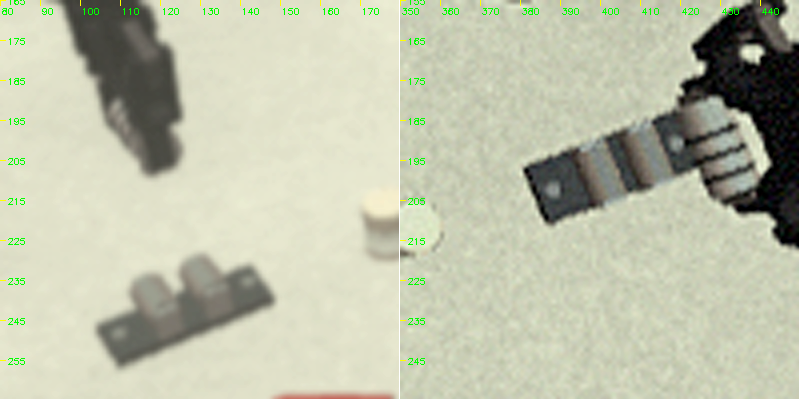

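Request:
move_arm(
  rows="0.002 0 .1 0 0 0 1;0.002 0 .18 0 0 0 1;0.002 0 .24 0 0 0 1;0.002 0 .29 0 0 0 1;0.002 0 .32 0 0 0 1;0.002 0 .34 0 0 0 1;0.002 0 .35 0 0 0 1;0.002 0 .355 0 0 0 1;0.002 0 .357 0 0 0 1;0.002 0 .357 0 0 0 1;0.002 0 .357 0 0 0 1",
)

```text
clock: 7.92
eef_pos: [594.4, -270.9, 46.0]
tool_rot: [3.141, 0.001, 1.944]
force: [0.0, -0.5, -0.9]
width: 54.8
gripper_force: 63.8
```

Request:
move_arm(
  rows="0 0 .004 0 0 0 1;0 0 .006 0 0 0 1;0 0 .008 0 0 0 1;0 0 .008 0 0 0 1",
)

```text
clock: 8.25
eef_pos: [595.0, -272.0, 44.1]
tool_rot: [3.14, 0.003, 1.944]
force: [0.6, -1.7, 4.5]
width: 54.9
gripper_force: 64.7
```

Request:
move_arm(
  rows="0 0 0 0 0 0 .5;0 0 0 0 0 0 .3;0 0 0 0 0 0 0.1;0 0 0 0 0 0 -.1;0 0 0 0 0 0 -.3;0 0 0 0 0 0 -.6;0 0 0 0 0 0 -1;0 0 0 0 0 0 -1;0 0 0 0 0 0 -1;0 0 0 0 0 0 -1;0 0 0 0 0 0 -1;0 0 0 0 0 0 -1",
)

```text
clock: 9.25
eef_pos: [593.7, -270.5, 42.6]
tool_rot: [-3.141, -0.0, 1.945]
force: [0.4, 0.4, 0.6]
width: 85.0
gripper_force: 0.0
```

Request:
move_arm(
  rows="0 0 0 0 0 0 -1;0 0 -.05 0 0 0 -1;0 0 -.1 0 0 0 -1;0 0 -.2 0 0 0 -1;0 0 -.3 0 0 0 -1;0 0 -.4 0 0 0 -1;0 0 -.5 0 0 0 -1;0 0 -.6 0 0 0 -1;0 0 -.6 0 0 0 -1;0 0 -.6 0 0 0 -1",
)

```text
clock: 10.08
eef_pos: [594.9, -271.2, 225.0]
tool_rot: [3.138, 0.003, 1.945]
force: [0.0, 0.8, 0.1]
width: 85.4
gripper_force: 0.0
```

```bash
python3 - <<'E'
from mv import *
# lamp approach: tool z = -a, a=(-sin t,0,cos t) in holder yaw
h=np.array([569.3,-6.1,0]);yaw=-.332;t=np.radians(40)
H=Ro.from_euler('z',yaw)
a=H.apply([-np.sin(t),0,np.cos(t)]);m=h+H.apply([5,0,76])
z=-a;y=H.apply([0,1,0])
for sg in(1,-1):
    Y=sg*y;R=Ro.from_matrix(np.stack([np.cross(Y,z),Y,z],1));g=m+42*a
    print('mouth',m,'grip',g,'standoff',g+120*a)
    plan(g+120*a,R)
E
```

```text
mouth [574.02696183  -7.72967232  76.        ] grip [548.50412887   1.06960635 108.17386661] standoff [475.58174898  26.21040253 200.09919979]
at [ 594.9 -271.2  225. ] 10.0833 q [ 0.26  0.66  0.21  1.54 -0.16  0.96  0.89]
row [ 1.068 -0.009  0.08 ] [-0.191 -0.413 -0.528]
mouth [574.02696183  -7.72967232  76.        ] grip [548.50412887   1.06960635 108.17386661] standoff [475.58174898  26.21040253 200.09919979]
at [ 594.9 -271.2  225. ] 10.0833 q [ 0.26  0.66  0.21  1.54 -0.16  0.96  0.89]
row [ 1.068 -0.009  0.08 ] [-0.498  0.23   1.379]
```

Request:
move_arm(
  rows=".64 -.005 0 -.1 -.2 -.26 -1;.64 -.005 0 -.1 -.2 -.26 -1;.64 -.005 0 -.1 -.2 -.26 -1;.64 -.005 0 -.1 -.2 -.26 -1;.64 -.005 0 -.1 -.2 -.26 -1;.64 -.005 0 -.1 -.2 -.26 -1;.64 -.005 0 -.1 -.2 -.26 -1;.64 -.005 0 -.1 -.2 -.26 -1",
)

```text
clock: 10.75
eef_pos: [522.7, -92.7, 222.4]
tool_rot: [3.05, 0.337, 2.341]
force: [0.0, 0.9, -0.3]
width: 85.5
gripper_force: 0.0
```

```bash
cat > lamp.py <<'E'
from mv import *
h=np.array([569.3,-6.1,0]);yaw=-.332;t=np.radians(40)
H=Ro.from_euler('z',yaw)
a=H.apply([-np.sin(t),0,np.cos(t)]);m=h+H.apply([5,0,76])
y=H.apply([0,1,0]);R=Ro.from_matrix(np.stack([np.cross(y,-a),y,-a],1));g=m+42*a
E
python3 - <<'E'
from lamp import *
from m import *
plan(g+110*a,R)
S=get_image('scene');T=get_image('top')
montage([[(S['img'],90,200),(T['img'],373,165),(S['img'],190,165)]],'pics/barrel.png',S=64,k=4)
c=np.array([594.2,-269,44])
for d,o in((S,(90,200)),(T,(373,165))):
    print([((proj(d,c+np.array([np.cos(.376)*l,np.sin(.376)*l,0]))-o+.375)*4).round(1) for l in(28,0,-28)])
E
```

```text
at [522.7 -92.7 222.4] 10.75 q [-0.23  0.4   0.33  2.17  0.1   0.28  0.75]
row [ 0.387  0.175 -0.014] [-0.091 -0.213 -0.27 ]
[array([151.4, 150.5]), array([135. , 128.3]), array([119.1, 106.9])]
[array([125. ,  81.2]), array([142.4, 121.3]), array([159.9, 161.6])]
```

View pics/barrel.png

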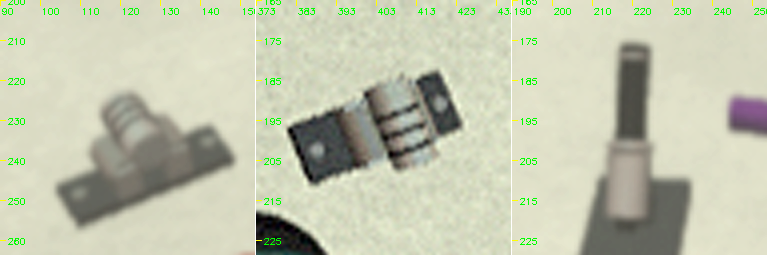

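The picture shows the barrel lying in the roller gap, with its centre at top (408.6,195) matching the prediction. The lamp is still in the holder. Joint 6 is near its limit, so I'll grasp with a 10° tilt and add the remaining tilt later.

```bash
cat >> lamp.py <<'E'
def tool(tilt): # tool tilted forward by tilt rad from down, in holder plane
    z=H.apply([np.sin(tilt),0,-np.cos(tilt)]);return Ro.from_matrix(np.stack([np.cross(y,z),y,z],1))
E
python3 - <<'E'
from lamp import *
from m import *
import pickle
T,S=pickle.load(open('d0.pkl','rb'))
for tt in(36,38,40,42):
    t=np.radians(tt);aa=H.apply([-np.sin(t),0,np.cos(t)]);tail=m+74*aa
    print(tt,'top tail(126,186)',(proj(T,tail)-(275,172)+.375)*4,'scene tail(123,45)',(proj(S,tail)-(190,165)+.375)*4)
R=tool(np.radians(10));print('grip',g)
plan(g+[-10,0,90],R)
E
```

```text
36 top tail(126,186) [130.07651155 177.65980361] scene tail(123,45) [120.55929932  45.37194357]
38 top tail(126,186) [128.54414099 181.13531586] scene tail(123,45) [121.10745396  45.69752467]
40 top tail(126,186) [127.03000741 184.51343827] scene tail(123,45) [121.64703076  46.15036539]
42 top tail(126,186) [125.53628022 187.7896235 ] scene tail(123,45) [122.17744047  46.72907901]
grip [548.50412887   1.06960635 108.17386661]
at [523.1 -94.2 222.7] 10.85 q [-0.23  0.4   0.33  2.17  0.1   0.28  0.75]
row [0.209 0.255 0.037] [-0.019  0.115 -0.285]
```

Request:
move_arm(
  rows=".21 .255 .037 -.02 .115 -.285 -1;.21 .255 .037 -.02 .115 -.285 -1;.21 .255 .037 -.02 .115 -.285 -1;.21 .255 .037 -.02 .115 -.285 -1;.21 .255 .037 -.02 .115 -.285 -1;.21 .255 .037 -.02 .115 -.285 -1;.21 .255 .037 -.02 .115 -.285 -1",
)

```text
clock: 11.43
eef_pos: [537.0, 0.9, 197.9]
tool_rot: [3.139, 0.175, 2.806]
force: [-1.4, -0.0, -1.0]
width: 85.5
gripper_force: 0.0
```

```bash
python3 - <<'E'
from lamp import *
R=tool(np.radians(10))
plan(g+[0,0,60],R);plan(g+[0,0,-4],R)
E
```

```text
at [537.    0.9 197.9] 11.4333 q [-0.13  0.47  0.04  2.03  0.11  0.48  1.05]
row [-0.018  0.013  0.104] [ 0.001  0.    -0.002]
at [537.    0.9 197.9] 11.4333 q [-0.13  0.47  0.04  2.03  0.11  0.48  1.05]
row [0.019 0.013 0.314] [ 0.001  0.    -0.002]
```

Request:
move_arm(
  rows="-.018 .013 .104 0 .055 0 -1;-.018 .013 .104 0 .055 0 -1;-.014 .013 .15 0 .055 0 -1;0 .013 .2 0 .055 0 -1;.01 .013 .25 0 .055 0 -1;.015 .013 .29 0 .055 0 -1;.019 .013 .314 0 .055 0 -1;.019 .013 .314 0 .055 0 -1;.019 .013 .314 0 .055 0 -1",
)

```text
clock: 12.18
eef_pos: [548.6, 3.3, 104.6]
tool_rot: [3.139, 0.088, 2.812]
force: [-0.4, 1.2, 0.1]
width: 85.7
gripper_force: 0.0
```

```bash
python3 - <<'E'
from lamp import *
from m import *
plan(g+[0,0,-4],tool(np.radians(5)))
S=get_image('scene')
montage([[(S['img'],170,130)]],'pics/lg.png',S=100,k=5)
E
```

```text
at [548.6   3.3 104.6] 12.1833 q [-0.08  0.66  0.    2.    0.08  0.4   1.09]
row [-0.002 -0.007  0.002] [0.001 0.001 0.001]
```

View pics/lg.png

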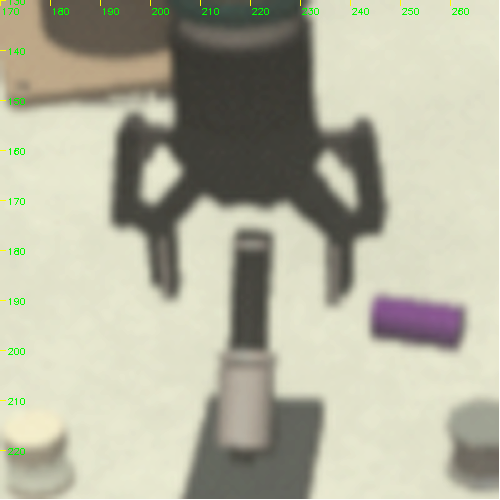

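Request:
move_arm(
  rows="-.002 -.004 .002 0 0 0 0;-.002 -.004 .002 0 0 0 .2;-.002 -.004 .002 0 0 0 .3;-.002 -.004 .002 0 0 0 .4;-.002 -.004 .002 0 0 0 .5;-.002 -.004 .002 0 0 0 .6;-.002 -.004 .002 0 0 0 .8;-.002 -.004 .002 0 0 0 1;-.002 -.004 .002 0 0 0 1;-.002 -.004 .002 0 0 0 1;-.002 -.004 .002 0 0 0 1;-.002 -.004 .002 0 0 0 1",
)

```text
clock: 13.23
eef_pos: [549.1, 2.1, 104.2]
tool_rot: [3.139, 0.088, 2.812]
force: [-1.7, -0.7, 6.1]
width: 20.7
gripper_force: 58.4
```

```bash
python3 - <<'E'
from lamp import *
s=read_state();p=s['eef_pos'];print(s['force'],s['torque'])
plan(p+75*a,Ro.from_euler('xyz',s['tool_rot']))
E
```

```text
[-1.70885272 -0.66705052  6.07980703] [-0.1766071   0.25959096 -0.00887312]
at [549.1   2.1 104.2] 13.2333 q [-0.08  0.66  0.    2.    0.08  0.4   1.1 ]
row [ 0.143  0.001 -0.205] [0. 0. 0.]
```

Request:
move_arm(
  rows=".014 0 -.02 0 0 0 1;.028 0 -.04 0 0 0 1;.042 0 -.06 0 0 0 1;.056 0 -.08 0 0 0 1;.07 0 -.1 0 0 0 1;.085 0 -.122 0 0 0 1;.1 0 -.143 0 0 0 1;.115 0 -.164 0 0 0 1;.13 0 -.185 0 0 0 1;.143 0 -.205 0 0 0 1;.143 0 -.205 0 0 0 1",
)

```text
clock: 14.15
eef_pos: [502.8, 18.1, 162.5]
tool_rot: [3.138, 0.089, 2.813]
force: [0.4, -0.1, -1.2]
width: 20.8
gripper_force: 58.8
```

```bash
python3 - <<'E'
from lamp import *
s=read_state();p=s['eef_pos'];print(s['force'],s['torque'],s['gripper_force'],s['width'])
plan(p+[0,0,110],Ro.from_euler('xyz',s['tool_rot']))
E
```

```text
[ 0.4096829  -0.08920004 -1.1986916 ] [0.0564142  0.14571196 0.03733425] 58.77204895019531 20.82810957861647
at [502.8  18.1 162.5] 14.15 q [-0.12  0.51  0.01  2.08  0.07  0.47  1.07]
row [-0.032  0.001 -0.365] [0. 0. 0.]
```

Request:
move_arm(
  rows="-.01 0 -.12 0 0 0 1;-.02 0 -.24 0 0 0 1;-.032 0 -.365 0 0 0 1;-.032 0 -.365 0 0 0 1;-.032 0 -.365 0 0 0 1",
)

```text
clock: 14.57
eef_pos: [504.6, 17.4, 273.3]
tool_rot: [3.137, 0.093, 2.812]
force: [-0.1, -0.6, -2.4]
width: 20.8
gripper_force: 58.9
```

```bash
cat > fin.py <<'E'
from lamp import *
Rg=Ro.from_euler('xyz',[3.139,.088,2.812]);pg=np.array([549.1,2.1,104.2])
n=Rg.inv().apply(m-56*a-pg)
la=Rg.inv().apply(a)
Rf=tool(np.radians(-35))
E
python3 - <<'E'
from fin import *
print('n',n,'axis in Rf',Rf.apply(la))
N=np.array([594.2,-269.3,130]);print('tcp',N-Rf.apply(n))
s=read_state()
plan(N-Rf.apply(n),Rf)
E
```

```text
n [-56.2712448   -1.51735334  76.33568753] axis in Rf [0.00188808 0.00323345 0.99999299]
tcp [ 592.5103671  -267.11248187  224.80639455]
at [504.6  17.4 273.3] 14.5667 q [-0.11  0.35 -0.    1.95  0.05  0.76  1.09]
row [-0.567 -0.803  0.211] [0.003 0.448 0.003]
```

Request:
move_arm(
  rows="-.1 -.1 0 0 .07 0 1;-.2 -.2 .03 0 .14 0 1;-.28 -.32 .05 0 .21 0 1;-.34 -.44 .08 0 .28 0 1;-.4 -.55 .1 0 .35 0 1;-.46 -.65 .13 0 .42 0 1;-.52 -.74 .16 0.003 .448 .003 1;-.567 -.803 .18 .003 .448 .003 1;-.567 -.803 .211 .003 .448 .003 1;-.567 -.803 .211 .003 .448 .003 1;-.567 -.803 .211 .003 .448 .003 1",
)

```text
clock: 15.48
eef_pos: [590.3, -265.9, 220.3]
tool_rot: [-3.14, -0.62, 2.809]
force: [0.2, 0.8, -0.7]
width: 20.5
gripper_force: 58.9
```

```bash
python3 - <<'E'
from fin import *
from m import *
N=np.array([594.2,-269.3,89])
plan(N-Rf.apply(n),Rf)
s=read_state();Rn=Ro.from_euler('xyz',s['tool_rot']);nose=s['eef_pos']+Rn.apply(n);A=Rn.apply(la);print('nose',nose,A,s['width'],s['gripper_force'])
S=get_image('scene');T=get_image('top')
for d,o in((S,(70,150)),(T,(370,150))):
    print([((proj(d,nose+A*l)-o+.375)*4).round(1) for l in(0,130)])
montage([[(S['img'],70,150),(T['img'],370,150)]],'pics/fin.png',S=100,k=4)
E
```

```text
at [ 590.3 -265.9  220.3] 15.4833 q [0.36 1.04 0.03 0.87 0.01 1.85 1.62]
row [-0.077 -0.001  0.094] [-0.001 -0.006 -0.   ]
nose [ 591.16224498 -267.90416775  125.46515194] [0.01094844 0.00171786 0.99993859] 20.458188569848694 58.93436014652252
[array([193., 226.]), array([151. ,  49.5])]
[array([212.5, 172.4]), array([335.6, 141.6])]
```

View pics/fin.png

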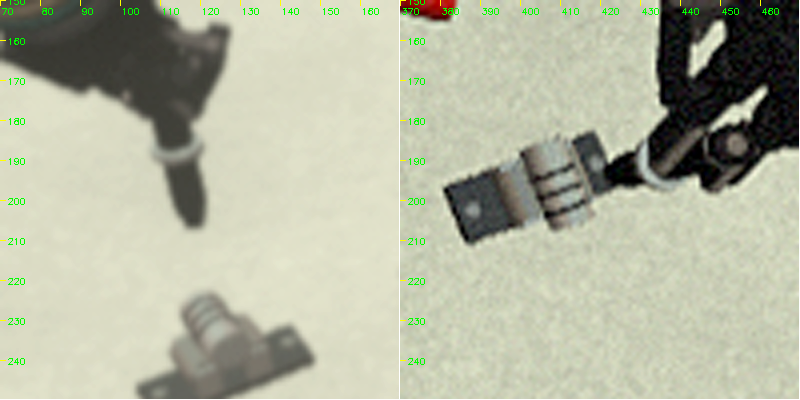

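Request:
move_arm(
  rows="-.02 0 .025 0 0 0 1;-.04 0 .05 0 0 0 1;-.06 0 .075 0 -.003 0 1;-.077 -.001 .094 0 -.006 0 1;-.077 -.001 .094 0 -.006 0 1;-.077 -.001 .094 0 -.006 0 1;-.077 -.001 .094 0 -.006 0 1;-.077 -.001 .094 0 -.006 0 1",
)

```text
clock: 16.25
eef_pos: [593.6, -268.4, 186.7]
tool_rot: [-3.138, -0.605, 2.807]
force: [-0.3, -0.4, -1.5]
width: 20.5
gripper_force: 58.9
```

```bash
python3 - <<'E'
from fin import *
from m import *
s=read_state();Rn=Ro.from_euler('xyz',s['tool_rot']);nose=s['eef_pos']+Rn.apply(n);A=Rn.apply(la);print('nose',nose,A,s['width'],s['gripper_force'],s['qpos'].round(2),abs(s['qd']).max(),s['force'])
S=get_image('scene');T=get_image('top')
print(((proj(S,nose)-(70,150)+.375)*4),(proj(T,nose)-(370,150)+.375)*4)
montage([[(S['img'],70,150),(T['img'],370,150)]],'pics/fin2.png',S=100,k=4)
E
```

```text
nose [ 595.71552217 -271.04397369   91.88664957] [-0.00236945  0.00787503  0.99996618] 20.463824075903425 58.94730806350708 [0.36 1.06 0.03 0.9  0.01 1.78 1.62] 0.0026235750759493817 [-0.32566482 -0.39809347 -1.45490744]
[197.97407252 272.89858664] [191.35226016 170.97960255]
```

View pics/fin2.png

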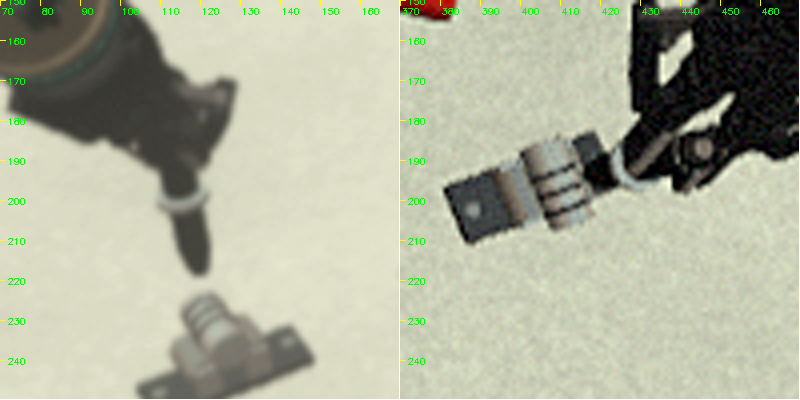

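```bash
python3 -c "
from cell import *
print(finish_job())"
```

```text
the job is handed in; nothing more can be done
None
```

I handed the job in at about 16 s on the clock: the barrel rests in the roller gap, let go, and the gripper holds the lamp upright with its nose about 34 mm above the barrel's middle. The position comes from the camera images and arm readings; the hand-in gave no verdict.

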